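Make up a fitting kit and a trimming kit in two pocketed trays

ROBOT

A 7-joint arm with a two-finger parallel gripper is mounted at the origin on a cart in front of the work surface, level with it; the furniture and walls round the work are solid. World frame = base frame: x ahead of the robot, y to its left, z up, the work surface at z = 0. Lengths are in m, angles in rad, forces in N, time in s.
With the tool pointing down it reaches from about 0.35 to 0.9 m from the base axis. Payload 8.1 kg.
Tool frame: the origin (TCP) lies midway between the tips of the shut fingers; the grasp point (between the pads) lies 19 mm behind it; z points along the fingers, y is the line along which they close (so a half turn about z gives the same grasp; the last joint's range is limited). The gripper opens to 92 mm and grips with 3 to 60 N. Pads are 19 mm wide; open, the fingers measure 130 mm over their backs; the gripper's body (75 mm by 190 mm) begins 47 mm behind the grasp point.
Start: joints at [1.19, 0.434, 0.025, 1.573, -0.012, 1.134, -0.075], TCP at [0.171, -0.601, 0.195] pointing down, gripper open.
Joint ranges: [-2.62, 2.62], [-0.44, 2.09], [-1.27, 1.32], [0.08, 2.57], [-1.32, 4.46], [0.12, 2], [-2.74, 2.74]. Speed limits (rad/s): [2.22, 2.22, 3.01, 3.01, 3.14, 3.14, 3.14].

INTERFACE

Orientations are given as a rotation vector (axis times angle).
In Python, from cell import arm gives the robot as it stands.
- The arm moves only by the tool carry_out, never from a script. Its arguments are lists of equal length, an entry for each row: "claw": the finger opening in cm, from 0 to 9.18; "delta_pos": the shift along the tool's x, y, z in cm, a list of three; "angular": the turn, a rotation vector about the tool's x, y, z in rad, a list of three. In form: {"claw": [claw, ...], "delta_pos": [[dx, dy, dz], ...], "angular": [[ax, ay, az], ...]}. A call has 1 to 20 rows; each row shifts and turns the commanded pose from where the row before left it, along the tool's axes as they then stand; what a row does not reach is not made up. A row lasts 1/10 s, in which the tool goes at most 50 mm and 8.59 degrees, less where a joint would pass 70% of its speed; a pose out of reach is approached as far as the arm can. A call with a gripper value outside its range is refused whole. The fingers move at their own pace and stop on an object; "force" is the grip in N (left out, the last holds). Time passes only in rows, so rows that do not move let the fingers close. It gives the time, the measured TCP pose, the force, the opening and the grip force at its end, in the units of the state.
- arm.observe(): the state, without advancing time (a new reading comes with each control period).
- arm.get_image(name): name is "scene" or "side" or "wrist"; returns a dict with "frame" (480x640x3 uint8, red, green, blue), "mtx" (3x3 intrinsics, pixels), "T" (4x4, takes a point from camera to world coordinates). Camera axes: x right, y down, z forward; pixel columns grow to the right and rows downward; lengths in m; the calibration is good to about 2 mm. A picture is of the moment at which its call begins. There is no depth.
- arm.sign_off(): hands the job in; it is judged then, once.
Trained networks look in a picture, given as the dict that the camera call returned (one of the last four; its "shot" number tells which), for a name from the list of things; names that differ only in an ending like _2 or _b are one class to them, and where a whole thing is asked for, a point or a joint stands for the part that bears it (a point fixed in the world has none). Each returns a list of dicts, best first, with "conf" (0 to 1); they miss things now and then, are a little off and sometimes report something else, mostly with a low value. They report only what shows in the picture. A call takes as long as a camera call.
- arm.look_for(label, picture): "centre" ([column, row] as shares, 0 to 1, of the picture: columns of its width, rows of its height, amid what is visible of it).
- arm.trace(label, picture): "region" (480x640 bool, what is visible of it) and "centre" ([column, row] as shares, 0 to 1, of the picture: columns of its width, rows of its height, amid what is visible of it).
- arm.place_of(label, picture): "centre" ([column, row] as shares, 0 to 1, of the picture: columns of its width, rows of its height: a listed point, or the origin of a listed thing).
The state is a dict: "clock": time; "joints": joint angles; "dq": joint speeds; "joint_efforts": joint torques, N m; "position": TCP position; "ee_rot": TCP orientation; "force": force on the tool from outside, world axes, zero at the start; "ft_torque": the same for the moment, N m; "width": opening from 0.0 (shut) to 1.0 (fully open); "gripper_force": force on a finger pad.
Only numpy, scipy, OpenCV 4.12 (cv2) and the standard library are available. Lean on these libraries where they do the work, as an engineer would, in place of code of your own. Each camera call takes 0.05 s, during which the arm holds its last target. There are 200 camera calls.

TASK

Make up the two job kits from the things standing before the fence, each thing flat on the floor of its pocket: in the three-pocket tray the pine block in the long pocket, the carton of screws in the middle one and the hole saw, teeth down, in the short one; in the two-pocket tray the sanding block, sole down, in the large pocket and the jar of pins standing in the small one. Do not tip the glass jar over on the way, and leave the broad oak block and the tape measure where they are.

Things in the scene. Friction and masses are not known exactly. Their poses are not given: they have to be found in the camera images.
- fitting_tray: Fixed open plywood tray with THREE pockets in a row along its y, 84 x 306 mm. Origin: centre of underside, z up, y within 0.06 rad of world y. Walls 6 mm thick, tops 14 mm above the bench; floor 4 mm above it. Pockets 72 mm wide in x, centred on x = 0: long (116 mm in y, centre y = +0.089 m), middle (100 mm, y = -0.025), short (66 mm, y = -0.114). Fingertips 16 mm above the bench clear the walls.
- trim_tray: Fixed tray of the same make, height and axes with TWO pockets, 95 x 228 mm. Pockets 83 mm wide in x, centred on x = 0: large (128 mm in y, centre y = +0.044 m), small (82 mm, y = -0.067). The trays lie side by side; which is left varies. Behind them is a fence (face at world x = 0.65 m, 87 mm high) and above a wire shelf (from x = 0.58 m on, at z = 0.66 m): carry low, fingertips under 0.2 m.
- pine_block: Pale pine offcut with a knot, 45 x 100 x 38 mm high, the longest and slimmest of the wood blocks. Origin: centre of the underside; x along its 45 mm width, y along its 100 mm length, z up. About 0.11 kg.
- screw_carton: Carton of screws, white and blue cardboard, 56 x 85 x 46 mm high, standing loose before the fence. It is shut and rigid. Origin: centre of the underside; x along its 56 mm width, y along its 85 mm length, z up. About 0.42 kg.
- hole_cutter: Grey steel hole saw, a round cup of 50 mm diameter standing teeth down with its thinner shank upward, 60 mm high in all; its straight wall can be gripped up to 38 mm. Origin: centre of the underside, z up; any yaw. About 0.17 kg.
- sander: Sanding block: brown wooden block on a thin red sole, 67 x 112 x 32 mm high. x along its 67 mm width, y along its 112 mm length, z up. Origin: centre of the underside, but the sole gives 2 mm: it reads z = -0.002 m on the bench and its top is 30 mm above the bench. About 0.14 kg.
- jar: Round glass jar of brass pins with a shut black screw lid, 66 mm diameter (lid 64 mm), 96 mm high; the glass is straight from 10 to 60 mm, the lid from 80 to 96 mm. The only jar standing before the fence. Origin: centre of the underside, z up; any yaw. About 0.24 kg.
- oak_block: Oak offcut, the broad wood block, 70 x 90 x 42 mm high; stays in stock, in no kit. Origin: centre of the underside; x along its 70 mm width, y along its 90 mm length, z up. (Not listed: a fixed toggle clamp, 126 mm high, stands between things on the left, round world x = 0.47, y = 0.21 m; carry things over it.)
- tape: Yellow and black tape measure, 74 x 100 x 37 mm, well to the right of the work; stays in stock, in no kit. Origin: centre of the underside.

How it is judged:
By the outcome, as a careful person would: the job done as asked, in the order asked, and still so for the second after the job is handed in, with the robot touching nothing.
It also fails if it takes over 136 s, if anything falls off the work surface, if the arm or the gripper's body presses on something with over 40 N, if the wrist force passes 120 N, or if a joint passes its speed limit or range.

## Working session

There is one attempt and no reset: what is moved stays moved. The work goes in short steps, Python scripts to look and compute and a tool call to move; the robot and the scene stay as the last step left them, time stands still between calls to the robot, and variables do not carry over. Pictures are saved under pics/ and viewed, at most 14 in all, crops included, and the job is handed in when it is done.

Besides the shell and the picture viewer there is one more tool, called after "Emit:" as a command line: name --argument value ..., lists and objects as JSON in quotes. carry_out: Moves the arm, as the interface text tells. Its arguments: {"type":"object","properties":{"claw":{"type":"array","items":{"type":"number"}},"delta_pos":{"type":"array","items":{"type":"array","items":{"type":"number"}}},"angular":{"type":"array","items":{"type":"array","items":{"type":"number"}}},"force":{"type":"number"}},"required":["claw","delta_pos","angular"]}

```bash
ls; mkdir -p pics; python3 - <<'E'
from cell import arm
import cv2,json
print(arm.observe())
for n in ["scene","side"]:
    p=arm.get_image(n); cv2.imwrite(f"pics/{n}0.png",p["frame"][:,:,::-1]); print(n,p["mtx"].tolist(),p["T"].round(3).tolist())
    for l in "fitting_tray trim_tray pine_block screw_carton hole_cutter sander jar oak_block tape".split():
        print(l,[(round(d["conf"],2),round(d["centre"][0]*640),round(d["centre"][1]*480)) for d in arm.place_of(l,p)[:3]])
E
```

```text
pics
{'clock': 0.0, 'joints': array([ 1.1903871 ,  0.43523206,  0.02498878,  1.57409262, -0.01159125,
        1.13399821, -0.07509649]), 'dq': array([ 5.42982655e-04,  4.14468922e-04, -3.10374694e-04, -1.00649153e-03,
        1.02600159e-04, -1.33730421e-04, -3.02797541e-05]), 'joint_efforts': array([-9.65665640e-05, -6.67846799e+01,  9.84764881e-01, -3.14459825e+01,
       -6.04724418e-02,  4.31815325e-02,  1.76308531e-04]), 'position': array([ 0.17118076, -0.60051854,  0.19434129]), 'ee_rot': array([-3.10982485e+00, -4.34646954e-01,  5.89342930e-04]), 'force': array([0.1740885 , 0.23685714, 0.57063187]), 'ft_torque': array([ 0.01120069, -0.07739382,  0.02942455]), 'gripper_force': 0.0, 'width': 1.0031991773147386}
scene [[519.4132543011672, 0.0, 313.2753073280569], [0.0, 519.4132543011672, 239.73084303210743], [0.0, 0.0, 1.0]] [[0.747, -0.248, 0.617, -0.375], [-0.665, -0.301, 0.684, -1.052], [0.017, -0.921, -0.39, 0.591], [0.0, 0.0, 0.0, 1.0]]
fitting_tray [(0.58, 383, 269)]
trim_tray [(0.81, 311, 234), (0.24, 332, 278)]
pine_block [(0.55, 265, 246)]
screw_carton [(0.72, 250, 207)]
hole_cutter [(0.97, 333, 279)]
sander [(0.61, 214, 216)]
jar [(0.93, 297, 265)]
oak_block [(0.7, 361, 305)]
tape []
side [[512.3750085975832, 0.0, 315.9483742664736], [0.0, 512.3750085975832, 244.94533328202513], [0.0, 0.0, 1.0]] [[0.989, -0.059, 0.136, 0.298], [-0.148, -0.436, 0.888, -1.235], [0.007, -0.898, -0.44, 0.603], [0.0, 0.0, 0.0, 1.0]]
fitting_tray [(0.57, 370, 291)]
trim_tray [(0.93, 346, 240)]
pine_block [(0.64, 296, 236)]
screw_carton [(0.91, 327, 198)]
hole_cutter [(0.75, 310, 283)]
sander [(0.75, 287, 196)]
jar [(0.69, 298, 261)]
oak_block [(0.63, 302, 324)]
tape [(0.9, 384, 362)]
```

View pics/scene0.png

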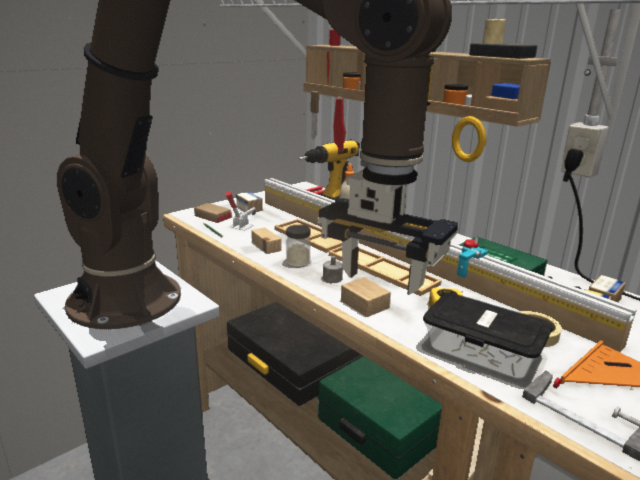

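View pics/side0.png

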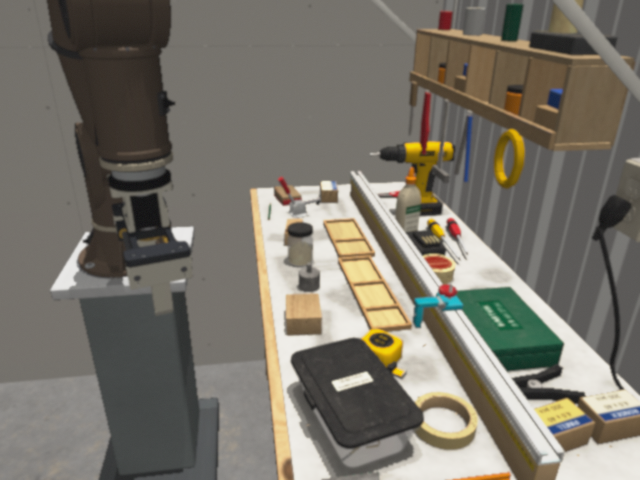

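```bash
cat > h.py <<'E'
import numpy as np
from scipy.spatial.transform import Rotation as R
def ray(p,u,v):
    d=p["T"][:3,:3]@np.linalg.solve(p["mtx"],[u,v,1]); return p["T"][:3,3],d/np.linalg.norm(d)
def atz(p,u,v,z):
    o,d=ray(p,u,v); return o+d*(z-o[2])/d[2]
def tri(rs):
    A=0;b=0
    for o,d in rs:
        M=np.eye(3)-np.outer(d,d);A=A+M;b=b+M@o
    return np.linalg.solve(A,b)
def proj(p,X):
    X=np.atleast_2d(X);c=(X-p["T"][:3,3])@p["T"][:3,:3];q=c@p["mtx"].T
    return q[:,:2]/q[:,2:]
E
python3 - <<'E'
from cell import arm
from h import *
P=[arm.get_image(n) for n in("scene","side")]
for l in "fitting_tray trim_tray pine_block screw_carton hole_cutter sander jar oak_block tape".split():
    rs=[]
    for p in P:
        r=arm.place_of(l,p)
        if r: rs.append(ray(p,r[0]["centre"][0]*640,r[0]["centre"][1]*480))
    if len(rs)==2: print(l,tri(rs).round(3))
E
```

```text
fitting_tray [ 0.571 -0.274  0.002]
trim_tray [ 0.565 -0.007  0.009]
screw_carton [0.558 0.305 0.014]
sander [ 0.44   0.33  -0.001]
jar [ 0.428 -0.095 -0.003]
oak_block [ 0.401 -0.369 -0.001]
```

The scene shows the trim tray on the left (scene px ~311,234) and the fitting tray on the right (383,269). In front of them are the jar (298,247), hole saw (333,272), pine block (265,240) and oak block (365,296). The sander and carton are far left by the toggle clamp. The side view agrees. I'll survey with the wrist camera.

Emit:
carry_out --claw '[9.18,9.18,9.18,9.18,9.18,9.18,9.18,9.18,9.18,9.18,9.18,9.18,9.18,9.18,9.18,9.18,9.18]' --delta_pos '[[0,0,0],[0,0,0],[2,-2.5,-0.9],[2,-2.5,-0.9],[2,-2.5,-0.9],[2,-2.5,-0.9],[2,-2.5,-0.9],[2,-2.5,-0.9],[2,-2.5,-0.9],[2,-2.5,-0.9],[2,-2.5,-0.9],[2,-2.5,-0.9],[2,-2.5,-0.9],[2,-2.5,-0.9],[0,-2.5,0],[0,-2.5,0],[0,0,0]]' --angular '[[0,0,0.139],[0,0,0.138],[0,0,0],[0,0,0],[0,0,0],[0,0,0],[0,0,0],[0,0,0],[0,0,0],[0,0,0],[0,0,0],[0,0,0],[0,0,0],[0,0,0],[0,0,0],[0,0,0],[0,0,0]]'

```text
clock: 3.7
position: [0.4118, -0.2473, 0.3035]
ee_rot: [-3.141, -0.009, -0.001]
force: [0.0, -0.6, 0.1]
width: 0.996
gripper_force: 0.0
```

```bash
python3 - <<'E'
from cell import arm
from h import *
import cv2,pickle
s=arm.observe();print(s["clock"],s["position"].round(3),s["ee_rot"].round(3),s["joints"].round(2))
p=arm.get_image("wrist"); cv2.imwrite("pics/w1.png",p["frame"][:,:,::-1]); print(p["mtx"].round(1).tolist(),p["T"].round(3).tolist())
for l in "fitting_tray trim_tray pine_block screw_carton hole_cutter sander jar oak_block tape".split():
    for d in arm.place_of(l,p)[:2]:
        u,v=d["centre"][0]*640,d["centre"][1]*480
        print(l,round(d["conf"],2),round(u),round(v),atz(p,u,v,0.0).round(3))
pickle.dump(p,open("w1.pkl","wb"))
E
```

```text
3.7 [ 0.412 -0.247  0.304] [-3.141e+00 -9.000e-03 -1.000e-03] [ 0.56  0.13 -0.14  1.73  0.02  1.29 -1.16]
[[371.3, 0.0, 321.4], [0.0, 371.3, 236.7], [0.0, 0.0, 1.0]] [[0.005, -0.967, -0.253, 0.481], [-1.0, -0.005, -0.0, -0.247], [-0.001, 0.253, -0.967, 0.492], [0.0, 0.0, 0.0, 1.0]]
fitting_tray 0.78 339 65 [ 0.57  -0.268  0.   ]
fitting_tray 0.62 106 177 [0.432 0.037 0.   ]
trim_tray 0.78 108 59 [0.574 0.014 0.   ]
pine_block 0.87 105 178 [0.43  0.038 0.   ]
hole_cutter 0.63 303 176 [ 0.434 -0.222  0.   ]
sander 0.61 211 177 [ 0.433 -0.102  0.   ]
sander 0.24 108 61 [0.573 0.015 0.   ]
jar 0.87 210 176 [ 0.433 -0.1    0.   ]
oak_block 0.66 411 201 [ 0.403 -0.367  0.   ]
tape 0.94 536 90 [ 0.542 -0.513  0.   ]
```

View pics/w1.png

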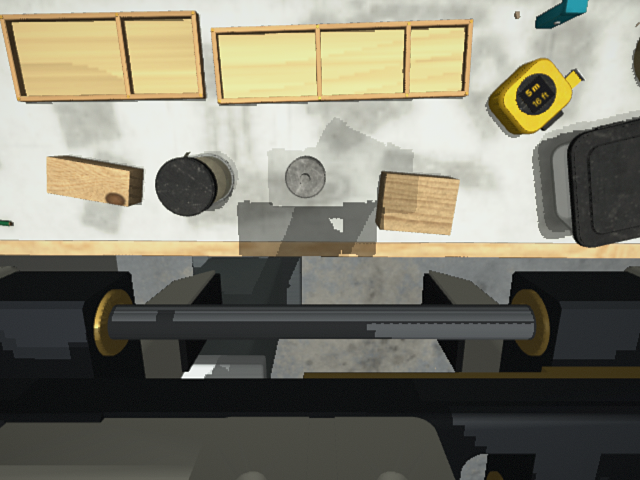

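The wrist view shows both trays whole at the top (trim px 105,57; fitting 340,60), with pine (95,180), jar lid (187,186), hole saw (305,177) and oak (418,203). Next, a second view further left.

Emit:
carry_out --claw '[9.18,9.18,9.18,9.18,9.18,9.18,9.18,9.18,9.18,9.18,9.18,9.18,9.18,9.18,9.18]' --delta_pos '[[0,-2.5,0],[0,-2.5,0],[0,-2.5,0],[0,-2.5,0],[0,-2.5,0],[0,-2.5,0],[0,-2.5,0],[0,-2.5,0],[0,-2.5,0],[0,-2.5,0],[0,-2.5,0],[0,-2.5,0],[0,-2.5,0],[0,0,0],[0,0,0]]' --angular '[[0,0,0],[0,0,0],[0,0,0],[0,0,0],[0,0,0],[0,0,0],[0,0,0],[0,0,0],[0,0,0],[0,0,0],[0,0,0],[0,0,0],[0,0,0],[0,0,0],[0,0,0]]'

```text
clock: 5.7
position: [0.4109, 0.0741, 0.3031]
ee_rot: [3.141, 0.003, -0.0]
force: [-1.1, -1.3, -0.1]
width: 0.999
gripper_force: 0.0
```

```bash
cat >> h.py <<'E'
import cv2
from scipy.optimize import minimize
def box(a,b,h,z0=0): return np.array([[x*a/2,y*b/2,z] for x in(-1,1) for y in(-1,1) for z in(z0,h)])
def cyl(d,z0,h): t=np.linspace(0,6.28,32); return np.vstack([np.c_[np.cos(t)*d/2,np.sin(t)*d/2,t*0+z] for z in(z0,h)])
M=dict(fitting_tray=box(.084,.306,.014),trim_tray=box(.095,.228,.014),pine_block=box(.045,.1,.038),
 screw_carton=box(.056,.085,.046),hole_cutter=np.vstack([cyl(.05,0,.038),cyl(.014,.038,.06)]),sander=box(.067,.112,.03),
 jar=np.vstack([cyl(.066,0,.06),cyl(.064,.08,.096)]),oak_block=box(.07,.09,.042),tape=box(.074,.1,.037))
S=4
def sil(p,X):
    q=(proj(p,X)*S).astype(np.int32); m=np.zeros((480*S,640*S),np.uint8)
    cv2.fillConvexPoly(m,cv2.convexHull(q),1); return cv2.resize(m,(640,480),interpolation=cv2.INTER_AREA) if 0 else cv2.resize(m.astype(np.float32),(640,480),interpolation=cv2.INTER_AREA)
def fit(l,views,x0,yaw=True,z=False):
    """views: list of (picture, mask); gives [x,y,yaw,z] and IoU"""
    def cost(q):
        x,y=q[:2];k=2;a=0
        if yaw:a=q[k]/5;k+=1
        zz=q[k] if z else 0
        X=M[l]@np.array([[np.cos(a),np.sin(a),0],[-np.sin(a),np.cos(a),0],[0,0,1]])+[x,y,zz]
        c=0
        for p,m in views:
            s=sil(p,X);c+=1-np.minimum(s,m).sum()/np.maximum(s,m).sum()
        return c/len(views)
    best=None
    for a0 in ([0] if not yaw else [-.4,0,.4] if "tray" not in l else [0]):
        q0=list(x0[:2])+([a0*5] if yaw else [])+([0.] if z else [])
        sm=np.array([q0]+[[v+(.02 if i==j and j<2 else .6 if i==j and j==2 and yaw else .01 if i==j else 0) for j,v in enumerate(q0)] for i in range(len(q0))])
        r=minimize(cost,q0,method="Nelder-Mead",options=dict(initial_simplex=sm,xatol=1e-4,fatol=1e-4,maxiter=150))
        if best is None or r.fun<best.fun:best=r
    q=best.x.copy()
    if yaw:q[2]/=5
    return q.round(4),round(1-best.fun,3)
E
python3 - <<'E'
from cell import arm
from h import *
import pickle
s=arm.observe();print(s["clock"],s["position"].round(3),s["ee_rot"].round(3),s["joints"].round(2))
p=arm.get_image("wrist"); cv2.imwrite("pics/w2.png",p["frame"][:,:,::-1])
p1=pickle.load(open("w1.pkl","rb"))
V={}
for l in M:
    for i,q in enumerate([p1,p]):
        try: r=arm.trace(l,q)
        except Exception as e: print(e);break
        if r:
            m=r[0]["region"]; ys,xs=np.nonzero(m); g=m.astype(np.float32)
            ed=xs.min()<2 or xs.max()>637 or ys.min()<2
            print(l,i,round(r[0]["conf"],2),(np.array(r[0]["centre"])*[640,480]).round(),m.sum(),"edge" if ed else "")
            V.setdefault(l,[]).append((i,r[0]["conf"],ed,m))
pickle.dump((p1,p,V),open("v.pkl","wb"))
E
```

```text
5.7 [0.411 0.074 0.303] [ 3.141e+00  3.000e-03 -0.000e+00] [ 0.16  0.04 -0.48  1.83  0.02  1.28 -1.89]
fitting_tray 0 0.87 [341.  61.] 19693 
fitting_tray 1 0.76 [556.  62.] 12442 edge
trim_tray 0 0.57 [104.  55.] 17200 edge
trim_tray 1 0.64 [374.  57.] 16886 
pine_block 0 0.84 [ 94. 179.] 3871 
pine_block 1 0.91 [351. 179.] 3185 
screw_carton 1 0.93 [98. 49.] 5361 
hole_cutter 0 0.7 [302. 178.] 1363 
hole_cutter 1 0.89 [561. 178.] 1995 
sander 1 0.58 [110. 168.] 5286 
jar 0 0.71 [195. 182.] 3852 
jar 1 0.63 [475. 180.] 4163 
oak_block 1 0.75 [630. 200.] 1186 edge
tape 0 0.61 [535.  95.] 4633
```

View pics/w2.png

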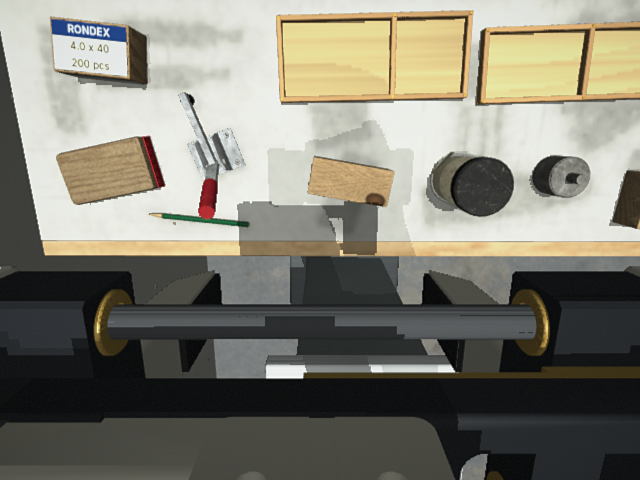

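The second view shows the carton (98,49), sander (110,170), clamp (210,160), pine (350,180), jar lid (483,186), hole saw (562,177) and the trim tray whole (374,57). Now the pose fit.

```bash
python3 - <<'E'
from h import *
import pickle
p1,p2,V=pickle.load(open("v.pkl","rb")); P=[p1,p2]
for l,x0 in dict(fitting_tray=(.57,-.27),trim_tray=(.57,.01),pine_block=(.43,.04),screw_carton=(.57,.32),hole_cutter=(.434,-.222),sander=(.44,.33),jar=(.43,-.1),oak_block=(.4,-.37)).items():
    v=[(P[i],m.astype(np.float32)) for i,c,e,m in V[l] if not e]
    if not v: continue
    for z in (False,True):
        if z and len(v)<2: continue
        print(l,len(v),z,*fit(l,v,x0,l not in("jar","hole_cutter"),z))
    if len(v)==2:
        for k in(0,1): print("   single",k,*fit(l,v[k:k+1],x0,l not in("jar","hole_cutter")))
f=cv2.resize(p2["frame"][120:220,30:180],None,fx=5,fy=5);cv2.imwrite("pics/c1.png",f[:,:,::-1])
E
```

```text
fitting_tray 1 False [ 0.5695 -0.2706  0.0358] 0.974
trim_tray 1 False [0.5739 0.0121 0.0228] 0.979
pine_block 2 False [ 0.4294  0.0381 -0.1658] 0.971
pine_block 2 True [ 0.4291  0.0382 -0.1684 -0.0017] 0.975
   single 0 [ 0.4293  0.0374 -0.1666] 0.97
   single 1 [ 0.4293  0.0382 -0.1712] 0.976
screw_carton 1 False [ 0.5757  0.3276 -0.1188] 0.954
hole_cutter 2 False [ 0.4355 -0.2274] 0.97
hole_cutter 2 True [ 0.4355 -0.2276 -0.0011] 0.974
   single 0 [ 0.4358 -0.2277] 0.972
   single 1 [ 0.4355 -0.227 ] 0.973
sander 1 False [0.4409 0.3401 0.2059] 0.942
jar 2 False [ 0.4305 -0.1   ] 0.954
jar 2 True [ 0.4305 -0.1004 -0.0029] 0.964
   single 0 [ 0.4314 -0.1017] 0.956
   single 1 [ 0.4307 -0.099 ] 0.96
```

View pics/c1.png

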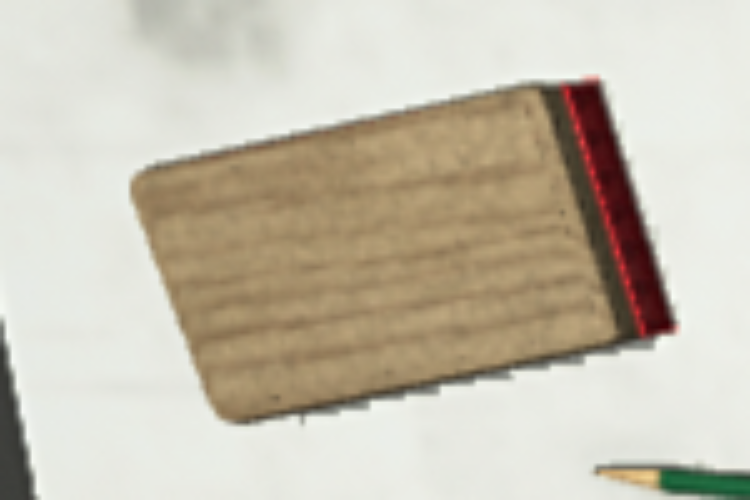

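The crop shows the sander wood-up with the red sole beneath. The fits are consistent (IoU ≈0.97, fitted z within 3 mm of the bench). Next I'll turn the wrist so the fingers close along x and go above the pine block.

```bash
cat >> h.py <<'E'
def go(*wps):
    """waypoints (x,y,z,yaw of tool x): turn about tool z, then shift (cm) in tool axes, from the measured pose"""
    from cell import arm
    s=arm.observe();Rm=R.from_rotvec(s["ee_rot"]).as_matrix();pos=s["position"];yaw=np.arctan2(Rm[1,0],Rm[0,0])
    print("t",round(s["clock"],2),"pos",pos.round(4),"yaw",round(yaw,4),"tilt",Rm[:2,2].round(4),"q",s["joints"].round(2),"F",s["force"].round(1),"w",round(s["width"],3))
    for x,y,z,a in wps:
        turn=-(a-yaw);c,sn=np.cos(a),np.sin(a);d=(np.array([x,y,z])-pos)*100
        print("turn",round(turn,3),"shift",np.array([c*d[0]+sn*d[1],sn*d[0]-c*d[1],-d[2]]).round(2)); pos=np.array([x,y,z]);yaw=a
E
python3 -c "
from h import *
go((.429,.038,.12,1.403),(.429,.038,.021,1.403))"
```

```text
t 6.65 pos [0.4109 0.0741 0.3031] yaw 0.0008 tilt [-0.0001 -0.0001] q [ 0.16  0.04 -0.48  1.83  0.02  1.28 -1.89] F [ 0.7 -0.5  0.3] w 0.997
turn -1.402 shift [-3.26  2.39 18.31]
turn -0.0 shift [0.  0.  9.9]
```

Emit:
carry_out --claw '[9.18,9.18,9.18,9.18,9.18,9.18,9.18,9.18,9.18,9.18,9.18,9.18,9.18,9.18,9.18,9.18,9.18,9.18,9.18,9.18]' --delta_pos '[[0,0,0],[0,0,0],[0,0,0],[0,0,0],[0,0,0],[0,0,0],[0,0,0],[0,0,0],[0,0,0],[0,0,0],[-0.41,0.3,2.3],[-0.41,0.3,2.3],[-0.41,0.3,2.3],[-0.41,0.3,2.3],[-0.41,0.3,2.3],[-0.41,0.3,2.3],[-0.41,0.3,2.3],[-0.41,0.3,2.3],[0,0,0],[0,0,0]]' --angular '[[0,0,-0.14],[0,0,-0.14],[0,0,-0.14],[0,0,-0.14],[0,0,-0.14],[0,0,-0.14],[0,0,-0.14],[0,0,-0.14],[0,0,-0.14],[0,0,-0.142],[0,0,0],[0,0,0],[0,0,0],[0,0,0],[0,0,0],[0,0,0],[0,0,0],[0,0,0],[0,0,0],[0,0,0]]'

```text
clock: 8.65
position: [0.429, 0.038, 0.1194]
ee_rot: [-2.4, -2.027, 0.001]
force: [-0.1, 0.6, -0.5]
width: 1.001
gripper_force: 0.0
```

```bash
python3 -c "
from h import *
go((.429,.038,.021,1.403))
from cell import arm
p=arm.get_image('wrist');cv2.imwrite('pics/w3.png',p['frame'][:,:,::-1])
r=arm.trace('pine_block',p)
if r:
  m=r[0]['region'];print(r[0]['conf'],m.sum(),fit('pine_block',[(p,m.astype(np.float32))],(.429,.038)))
  m=m.astype(np.float32)
"
```

```text
t 8.65 pos [0.429  0.038  0.1194] yaw 1.4028 tilt [-0.0007  0.0002] q [ 0.2   0.26 -0.49  2.09  0.16  0.83 -0.55] F [-0.1  0.6 -0.5] w 1.001
turn -0.0 shift [ 0.   -0.    9.84]
0.94 7834 (array([ 0.43  ,  0.0381, -0.1685]), np.float64(0.976))
```

View pics/w3.png

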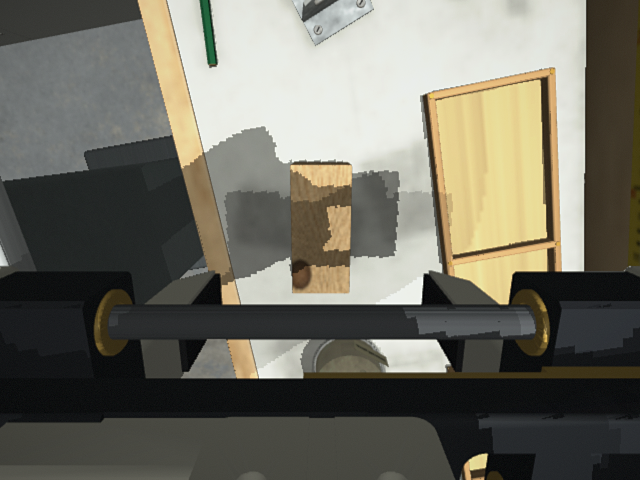

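The block sits squarely between the fingers (columns 290–350). Descend, grip and lift.

Emit:
carry_out --claw '[9.18,9.18,9.18,9.18,9.18,9.18,9.18,3.5,3.5,3.5,3.5,3.5,3.5,3.5,3.5,3.5]' --delta_pos '[[0,0,1.7],[0,0,1.7],[0,0,1.7],[0,0,1.7],[0,0,1.7],[0,0,1.3],[0,0,0],[0,0,0],[0,0,0],[0,0,0],[0,0,0],[0,0,0],[0,0,-2],[0,0,-2],[0,0,-2],[0,0,0]]' --angular '[[0,0,0],[0,0,0],[0,0,0],[0,0,0],[0,0,0],[0,0,0],[0,0,0],[0,0,0],[0,0,0],[0,0,0],[0,0,0],[0,0,0],[0,0,0],[0,0,0],[0,0,0],[0,0,0]]' --force 25

```text
clock: 10.35
position: [0.4307, 0.0381, 0.0832]
ee_rot: [2.398, 2.025, 0.005]
force: [0.3, -0.3, -0.1]
width: 0.383
gripper_force: 0.0
```

```bash
python3 -c "
from h import *
go((.566,.038,.08,1.403),(.566,-.182,.08,1.607),(.566,-.182,.027,1.607))"
```

```text
t 10.35 pos [0.4307 0.0381 0.0832] yaw 1.4026 tilt [0.0039 0.0003] q [ 0.18  0.31 -0.48  2.13  0.21  0.74 -0.6 ] F [ 0.3 -0.3 -0.1] w 0.383
turn -0.0 shift [ 2.25 13.34  0.32]
turn -0.204 shift [-21.99  -0.8   -0.  ]
turn -0.0 shift [0.  0.  5.3]
```

```bash
python3 -c "
from h import *
from cell import arm
p=arm.get_image('wrist');cv2.imwrite('pics/w4.png',p['frame'][:,:,::-1])
r=arm.trace('pine_block',p)
m=r[0]['region'];print(r[0]['conf'],m.sum(),fit('pine_block',[(p,m.astype(np.float32))],(.429,.038)))
"
```

```text
0.96 9531 (array([ 0.4301,  0.0386, -0.1713]), np.float64(0.912))
```

View pics/w4.png

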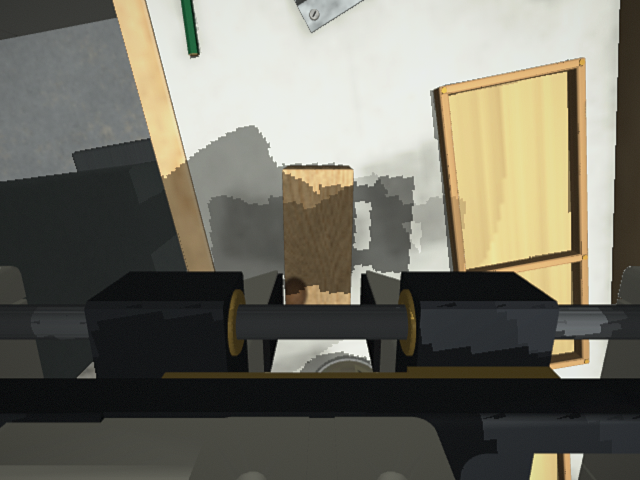

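The block (282–353, 165–305) is still on the bench: the fingers were still closing when I lifted. Retry with a longer close.

Emit:
carry_out --claw '[9.18,9.18,9.18,9.18,9.18,9.18,9.18,9.18,9.18,9.18,9.18,3.5,3.5,3.5,3.5,3.5,3.5,3.5,3.5,3.5]' --delta_pos '[[0,0,0],[0,0,0],[0,0,0],[0,0,0],[0,0,0],[0,0,0],[0,0,1.5],[0,0,1.5],[0,0,1.5],[0,0,1.6],[0,0,0],[0,0,0],[0,0,0],[0,0,0],[0,0,0],[0,0,0],[0,0,0],[0,0,0],[0,0,0],[0,0,0]]' --angular '[[0,0,0],[0,0,0],[0,0,0],[0,0,0],[0,0,0],[0,0,0],[0,0,0],[0,0,0],[0,0,0],[0,0,0],[0,0,0],[0,0,0],[0,0,0],[0,0,0],[0,0,0],[0,0,0],[0,0,0],[0,0,0],[0,0,0],[0,0,0]]' --force 25

```text
clock: 12.45
position: [0.429, 0.0378, 0.0201]
ee_rot: [2.4, 2.027, -0.0]
force: [0.4, -0.1, 0.7]
width: 0.384
gripper_force: 0.0
```

```bash
python3 -c "
from h import *
go((.566,.038,.08,1.403))"
```

```text
t 12.45 pos [0.429  0.0378 0.0201] yaw 1.4028 tilt [-0.0001 -0.0001] q [ 0.12  0.42 -0.42  2.19  0.31  0.58 -0.69] F [ 0.4 -0.1  0.7] w 0.384
turn -0.0 shift [ 2.31 13.5  -5.99]
```

```bash
python3 -c "
from h import *
from cell import arm
a=arm.get_image('wrist');b=arm.get_image('side')
for p in(a,b): print(proj(p,[[.429,.038,.02],[.429,.038,.038]]).round())
q=proj(b,[[.429,.038,.02]])[0].astype(int)
c=b['frame'][q[1]-60:q[1]+40,q[0]-70:q[0]+70]
c=cv2.resize(c,(560,400))
cv2.imwrite('pics/c5.png',np.hstack([cv2.resize(a['frame'][130:450,150:550],(240,192)) if 0 else c])[:,:,::-1])
cv2.imwrite('pics/w5.png',a['frame'][:,:,::-1])
"
```

```text
[[319. 270.]
 [318. 282.]]
[[293. 231.]
 [293. 225.]]
```

View pics/w5.png

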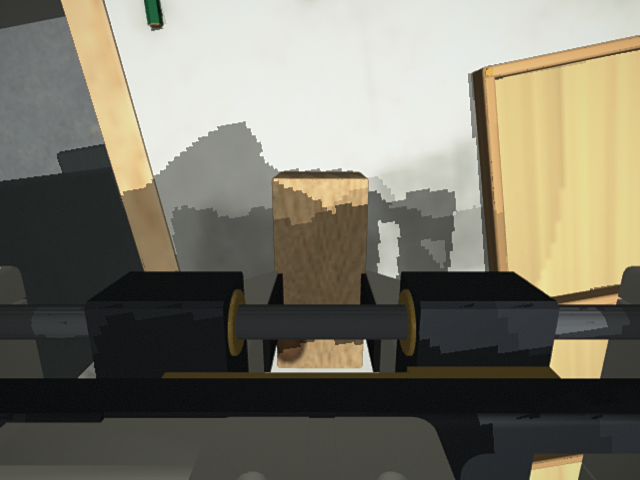

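View pics/c5.png

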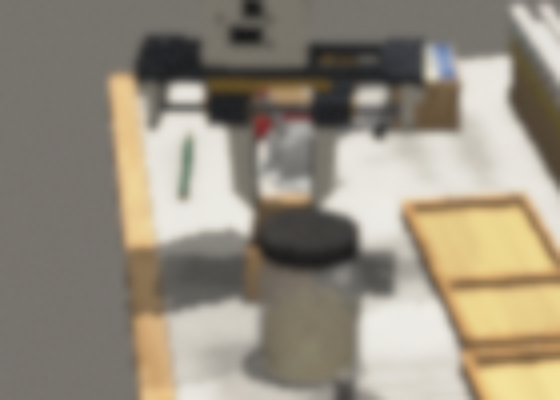

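The wrist view shows the pads (columns 283 and 361 at row 272) closed over the block's edges. The side crop puts the finger tips near the block's top. So the tips are really about 25–30 mm above where the TCP reading implies. I'll test by opening, going lower and closing.

Emit:
carry_out --claw '[9.18,9.18,9.18,9.18,9.18,9.18,9.18,9.18,9.18,9.18,9.18,3.5,3.5,3.5,3.5,3.5,3.5,3.5,3.5,3.5]' --delta_pos '[[0,0,0],[0,0,0],[0,0,0],[0,0,0],[0,0,0],[0,0,0],[0,0,0.6],[0,0,0.6],[0,0,0.5],[0,0,0],[0,0,0],[0,0,0],[0,0,0],[0,0,0],[0,0,0],[0,0,0],[0,0,0],[0,0,0],[0,0,0],[0,0,0]]' --angular '[[0,0,0],[0,0,0],[0,0,0],[0,0,0],[0,0,0],[0,0,0],[0,0,0],[0,0,0],[0,0,0],[0,0,0],[0,0,0],[0,0,0],[0,0,0],[0,0,0],[0,0,0],[0,0,0],[0,0,0],[0,0,0],[0,0,0],[0,0,0]]' --force 25

```text
clock: 14.55
position: [0.4291, 0.0378, 0.0031]
ee_rot: [2.4, 2.027, -0.0]
force: [-0.5, 0.4, 1.1]
width: 0.48
gripper_force: 25.0
```

It gripped at 25 N, so the tips are 18–35 mm above the reported TCP. I'll open and probe the bench gently to pin down that offset.

Emit:
carry_out --claw '[9.18,9.18,9.18,9.18,9.18,9.18,9.18,9.18,9.18,9.18,9.18,9.18,9.18,9.18,9.18]' --delta_pos '[[0,0,0],[0,0,0],[0,0,0],[0,0,0],[0,0,0],[0,0,0],[0,0,0.6],[0,0,0.6],[0,0,0.2],[0,0,0.2],[0,0,0.2],[0,0,0.2],[0,0,0],[0,0,0],[0,0,0]]' --angular '[[0,0,0],[0,0,0],[0,0,0],[0,0,0],[0,0,0],[0,0,0],[0,0,0],[0,0,0],[0,0,0],[0,0,0],[0,0,0],[0,0,0],[0,0,0],[0,0,0],[0,0,0]]'

```text
clock: 16.05
position: [0.4292, 0.0378, -0.0168]
ee_rot: [2.4, 2.027, 0.0]
force: [0.1, 0.2, -0.5]
width: 1.0
gripper_force: 0.0
```

Emit:
carry_out --claw '[9.18,9.18,9.18,9.18,9.18]' --delta_pos '[[0,0,0.1],[0,0,0.1],[0,0,0.1],[0,0,0.1],[0,0,0]]' --angular '[[0,0,0],[0,0,0],[0,0,0],[0,0,0],[0,0,0]]'

```text
clock: 16.55
position: [0.429, 0.0377, -0.021]
ee_rot: [-2.4, -2.027, 0.0]
force: [0.7, 0.3, -0.1]
width: 1.002
gripper_force: 0.0
```

Emit:
carry_out --claw '[9.18,9.18,9.18,9.18,9.18]' --delta_pos '[[0,0,0.1],[0,0,0.1],[0,0,0.1],[0,0,0],[0,0,0]]' --angular '[[0,0,0],[0,0,0],[0,0,0],[0,0,0],[0,0,0]]'

```text
clock: 17.05
position: [0.429, 0.0378, -0.0239]
ee_rot: [2.4, 2.027, -0.0]
force: [-0.4, -0.7, 0.1]
width: 0.999
gripper_force: 0.0
```

Emit:
carry_out --claw '[9.18,9.18,9.18,9.18,9.18]' --delta_pos '[[0,0,0.1],[0,0,0.1],[0,0,0.1],[0,0,0],[0,0,0]]' --angular '[[0,0,0],[0,0,0],[0,0,0],[0,0,0],[0,0,0]]'

```text
clock: 17.55
position: [0.429, 0.0377, -0.0269]
ee_rot: [-2.4, -2.027, 0.0]
force: [-0.3, 0.3, -0.1]
width: 1.002
gripper_force: 0.0
```

Emit:
carry_out --claw '[9.18,9.18,9.18,9.18,9.18]' --delta_pos '[[0,0,0.1],[0,0,0.1],[0,0,0.1],[0,0,0],[0,0,0]]' --angular '[[0,0,0],[0,0,0],[0,0,0],[0,0,0],[0,0,0]]'

```text
clock: 18.05
position: [0.429, 0.0377, -0.0299]
ee_rot: [-2.4, -2.027, 0.0]
force: [-0.7, -0.6, -1.1]
width: 0.999
gripper_force: 0.0
```

No contact down to −0.030, and the grip at +0.003 bounds the offset below 0.035. Together with the image estimate, tip height ≈ reported z + 0.032. I'll rise to tip 21 mm, grip and lift.

Emit:
carry_out --claw '[9.18,9.18,3.5,3.5,3.5,3.5,3.5,3.5,3.5,3.5,3.5,3.5,3.5,3.5,3.5,3.5,3.5]' --delta_pos '[[0,0,-1],[0,0,-0.9],[0,0,0],[0,0,0],[0,0,0],[0,0,0],[0,0,0],[0,0,0],[0,0,0],[0,0,0],[0,0,0],[0,0,-1],[0,0,-2],[0,0,-2],[0,0,-2],[0,0,0],[0,0,0]]' --angular '[[0,0,0],[0,0,0],[0,0,0],[0,0,0],[0,0,0],[0,0,0],[0,0,0],[0,0,0],[0,0,0],[0,0,0],[0,0,0],[0,0,0],[0,0,0],[0,0,0],[0,0,0],[0,0,0],[0,0,0]]' --force 25

```text
clock: 19.75
position: [0.4294, 0.0376, 0.0596]
ee_rot: [2.4, 2.026, 0.001]
force: [0.1, 0.3, -0.9]
width: 0.492
gripper_force: 25.0
```

```bash
python3 -c "
from h import *
go((.566,.038,.06,1.403),(.566,-.182,.06,1.607),(.566,-.182,-.005,1.607))"
```

```text
t 19.75 pos [0.4294 0.0376 0.0596] yaw 1.4023 tilt [ 0.0013 -0.0001] q [ 0.17  0.35 -0.47  2.16  0.25  0.68 -0.64] F [ 0.1  0.3 -0.9] w 0.492
turn -0.001 shift [ 2.32 13.47 -0.04]
turn -0.204 shift [-21.99  -0.8   -0.  ]
turn -0.0 shift [0.  0.  6.5]
```

Emit:
carry_out --claw '[3.5,3.5,3.5,3.5,3.5,3.5,3.5,3.5,3.5,3.5,3.5,3.5,3.5,3.5,3.5,3.5,3.5,3.5]' --delta_pos '[[0.4,2.7,0],[0.4,2.7,0],[0.5,2.7,0],[0.5,2.7,0],[0.5,2.7,0],[0,0,0],[0,0,0],[-2.2,-0.08,0],[-2.2,-0.08,0],[-2.2,-0.08,0],[-2.2,-0.08,0],[-2.2,-0.08,0],[-2.2,-0.08,0],[-2.2,-0.08,0],[-2.2,-0.08,0],[-2.2,-0.08,0],[-2.2,-0.08,0],[0,0,0]]' --angular '[[0,0,0],[0,0,0],[0,0,0],[0,0,0],[0,0,0],[0,0,-0.102],[0,0,-0.102],[0,0,0],[0,0,0],[0,0,0],[0,0,0],[0,0,0],[0,0,0],[0,0,0],[0,0,0],[0,0,0],[0,0,0],[0,0,0]]'

```text
clock: 21.55
position: [0.5645, -0.1865, 0.0575]
ee_rot: [-2.186, -2.255, 0.005]
force: [0.4, 0.0, -0.9]
width: 0.49
gripper_force: 25.0
```

```bash
python3 -c "
from h import *
from cell import arm
go((.566,-.182,-.005,1.607))
p=arm.get_image('wrist');cv2.imwrite('pics/w6.png',p['frame'][:,:,::-1])
"
```

```text
t 21.55 pos [ 0.5645 -0.1865  0.0575] yaw 1.6019 tilt [-0.0026 -0.0016] q [ 0.54  0.58 -0.45  1.77  0.32  0.87 -0.02] F [ 0.4  0.  -0.9] w 0.49
turn -0.005 shift [0.44 0.17 6.25]
```

View pics/w6.png

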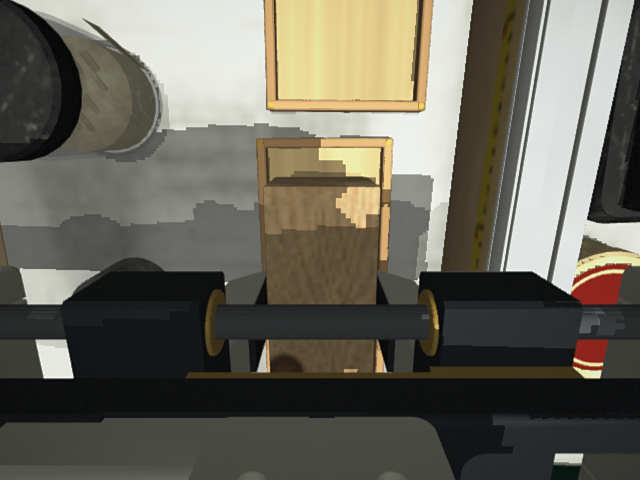

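The block is over the long pocket (tray walls at columns 260–390, block 265–380). I'll descend to just above the floor, then trim.

Emit:
carry_out --claw '[3.5,3.5,3.5,3.5,3.5,3.5]' --delta_pos '[[0,0,0],[0,0,1.5],[0,0,1.5],[0,0,1],[0,0,0],[0,0,0]]' --angular '[[0,0,0],[0,0,0],[0,0,0],[0,0,0],[0,0,0],[0,0,0]]'

```text
clock: 22.2
position: [0.5657, -0.1819, 0.0186]
ee_rot: [-2.18, -2.261, 0.001]
force: [-0.3, 0.3, -0.7]
width: 0.487
gripper_force: 25.0
```

```bash
python3 -c "
from h import *
go((.566,-.182,-.005,1.607),(.566,-.182,.06,1.607))"
```

```text
t 22.2 pos [ 0.5657 -0.1819  0.0186] yaw 1.6072 tilt [-0.0009  0.0004] q [ 0.52  0.62 -0.43  1.8   0.35  0.79 -0.05] F [-0.3  0.3 -0.7] w 0.487
turn 0.0 shift [-0.01  0.03  2.36]
turn -0.0 shift [ 0.   0.  -6.5]
```

Emit:
carry_out --claw '[3.5,3.5,3.5,3.5,3.5,7,7,7,7,7,7,7,7,7,7,7]' --delta_pos '[[0,0,0.8],[0,0,0.8],[0,0,0.6],[0,0,0.3],[0,0,0],[0,0,0],[0,0,0],[0,0,0],[0,0,0],[0,0,0],[0,0,-2],[0,0,-3],[0,0,-3],[0,0,-3],[0,0,0],[0,0,0]]' --angular '[[0,0,0],[0,0,0],[0,0,0],[0,0,0],[0,0,0],[0,0,0],[0,0,0],[0,0,0],[0,0,0],[0,0,0],[0,0,0],[0,0,0],[0,0,0],[0,0,0],[0,0,0],[0,0,0]]'

```text
clock: 23.8
position: [0.5663, -0.1825, 0.1047]
ee_rot: [2.18, 2.26, 0.001]
force: [0.2, -0.2, -1.2]
width: 0.761
gripper_force: 0.0
```

```bash
python3 -c "
from h import *
from cell import arm
go((.48,-.02,.12,1.607),(.48,.24,.14,1.607),(.58,.326,.06,1.452))
p=arm.get_image('wrist');cv2.imwrite('pics/w7.png',p['frame'][:,:,::-1])
r=arm.trace('pine_block',p);M['pine_block'][:,2]+=.004
m=r[0]['region'];print(r[0]['conf'],m.sum(),fit('pine_block',[(p,m.astype(np.float32))],(.566,-.182)))
"
```

```text
t 23.8 pos [ 0.5663 -0.1825  0.1047] yaw 1.6065 tilt [ 0.0014 -0.0007] q [ 0.55  0.52 -0.48  1.73  0.28  0.96  0.  ] F [ 0.2 -0.2 -1.2] w 0.761
turn -0.0 shift [16.55 -8.04 -1.53]
turn -0.0 shift [25.98  0.94 -2.  ]
turn 0.155 shift [9.72 8.91 8.  ]
0.71 9008 (array([ 0.5674, -0.1813,  0.0359]), np.float64(0.983))
```

The pine block is seated, with the fit matching the pocket centre. Next I'll move over towards the carton, high over the clamp.

Emit:
carry_out --claw '[7,7,9.18,9.18,9.18,9.18,9.18,9.18,9.18,9.18,9.18,9.18,9.18,9.18,9.18,9.18,9.18,9.18,9.18,9.18]' --delta_pos '[[0,0,-2],[0,0,-2.5],[2.7,-0.26,0],[2.7,-0.26,0],[2.7,-0.26,0],[2.7,-0.26,0],[2.7,-0.26,0],[2.7,-0.26,0],[2.7,-0.26,0],[2.7,-0.26,0],[2.7,-0.26,0],[2.7,-0.26,0],[2.7,-0.26,0],[2.7,-0.26,0],[2.7,-0.26,0],[2.7,-0.26,0],[2.7,-0.26,0],[2.6,-0.26,0],[0,0,0],[0,0,0]]' --angular '[[0,0,0.078],[0,0,0.078],[0,0,0],[0,0,0],[0,0,0],[0,0,0],[0,0,0],[0,0,0],[0,0,0],[0,0,0],[0,0,0],[0,0,0],[0,0,0],[0,0,0],[0,0,0],[0,0,0],[0,0,0],[0,0,0],[0,0,0],[0,0,0]]'

```text
clock: 25.9
position: [0.5755, 0.2506, 0.1477]
ee_rot: [-2.349, -2.086, 0.003]
force: [-0.5, -0.7, 0.2]
width: 1.001
gripper_force: 0.0
```

```bash
python3 - <<'E'
from h import *
from cell import arm
p=arm.get_image('wrist');cv2.imwrite('pics/w8.png',p['frame'][:,:,::-1])
for l,x in (('screw_carton',(.576,.328)),('sander',(.441,.34))):
  r=arm.trace(l,p)
  if r:
    m=r[0]['region'];ys,xs=np.nonzero(m);print(l,r[0]['conf'],m.sum(),xs.min(),xs.max(),ys.min(),ys.max(),fit(l,[(p,m.astype(np.float32))],x))
go((.576,.328,.04,1.452))
E
```

```text
screw_carton 0.92 8610 271 347 64 182 (array([ 0.5778,  0.3283, -0.0986]), np.float64(0.97))
sander 0.79 13009 75 214 48 205 (array([0.4441, 0.3401, 0.2123]), np.float64(0.93))
t 26.05 pos [0.5764 0.2489 0.1484] yaw 1.449 tilt [-0.0008 -0.0014] q [-0.16  0.53 -0.51  1.59  0.28  1.09 -0.86] F [ 0.5  0.4 -0.8] w 0.998
turn -0.003 shift [ 7.85 -0.98 10.84]
```

View pics/w8.png

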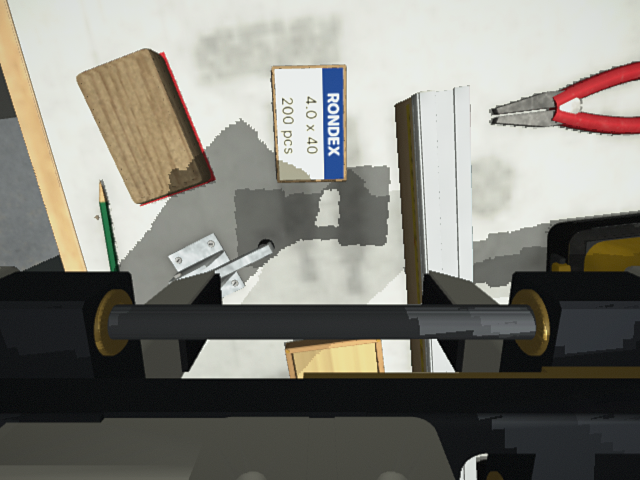

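The carton lies at (309,123) with the fence at its right and the sander at left (150,125). I'll move above it with the fingers at 75 mm.

Emit:
carry_out --claw '[7.5,7.5,7.5,7.5,7.5,7.5,7.5,7.5,7.5,7.5,7.5,7.5]' --delta_pos '[[2.6,-0.24,0],[2.6,-0.24,0],[2.7,-0.25,0],[0,0,0],[0,0,2],[0,0,2],[0,0,2],[0,0,2],[0,0,1.8],[0,0,1],[0,0,0],[0,0,0]]' --angular '[[0,0,-0.022],[0,0,0],[0,0,0],[0,0,0],[0,0,0],[0,0,0],[0,0,0],[0,0,0],[0,0,0],[0,0,0],[0,0,0],[0,0,0]]'

```text
clock: 27.25
position: [0.5778, 0.3295, 0.0417]
ee_rot: [2.328, 2.109, 0.001]
force: [0.5, 0.3, 0.6]
width: 0.818
gripper_force: 0.0
```

```bash
python3 - <<'E'
from h import *
from cell import arm
go((.577,.328,-.006,1.471))
E
```

```text
t 27.25 pos [0.5778 0.3295 0.0417] yaw 1.472 tilt [0.0005 0.0001] q [-0.3   0.7  -0.47  1.59  0.37  0.94 -1.  ] F [0.5 0.3 0.6] w 0.818
turn 0.001 shift [-0.16 -0.06  4.77]
```

Emit:
carry_out --claw '[7.5,7.5,7.5,7.5,4.5,4.5,4.5,4.5,4.5,4.5,4.5,4.5,4.5,4.5,4.5]' --delta_pos '[[0,0,1.8],[0,0,1.8],[0,0,1.1],[0,0,0],[0,0,0],[0,0,0],[0,0,0],[0,0,0],[0,0,0],[0,0,0],[0,0,0],[0,0,0],[0,0,-1],[0,0,0],[0,0,0]]' --angular '[[0,0,0],[0,0,0],[0,0,0],[0,0,0],[0,0,0],[0,0,0],[0,0,0],[0,0,0],[0,0,0],[0,0,0],[0,0,0],[0,0,0],[0,0,0],[0,0,0],[0,0,0]]' --force 45

```text
clock: 28.75
position: [0.5775, 0.3297, 0.0043]
ee_rot: [2.328, 2.109, 0.0]
force: [-0.5, -0.0, -4.5]
width: 0.596
gripper_force: 45.0
```

```bash
python3 - <<'E'
from h import *
c,s=np.cos(.0358),np.sin(.0358)
for n,y in(("mid",-.025),("short",-.114)): print(n,(.5695-s*y,-.2706+c*y))
c,s=np.cos(.0228),np.sin(.0228)
for n,y in(("large",.044),("small",-.067)): print(n,(.5739-s*y,.0121+c*y))
go((.571,.328,.14,1.471),(.5704,-.2956,.14,1.607),(.5704,-.2956,0,1.607))
E
```

```text
mid (np.float64(0.5703948088342841), np.float64(-0.29558398121096974))
short (np.float64(0.5735803282843351), np.float64(-0.3845269543220219))
large (np.float64(0.5728968869149889), np.float64(0.05608856401541973))
small (np.float64(0.575427467652176), np.float64(-0.054882586114389134))
t 28.75 pos [0.5775 0.3297 0.0043] yaw 1.4724 tilt [ 0.0004 -0.    ] q [-0.31  0.74 -0.45  1.62  0.39  0.88 -1.02] F [-0.5 -0.  -4.5] w 0.596
turn 0.001 shift [ -0.24  -0.63 -13.57]
turn -0.136 shift [-62.32  -2.32  -0.  ]
turn -0.0 shift [ 0.  0. 14.]
```

Emit:
carry_out --claw '[4.5,4.5,4.5,4.5,4.5,4.5,4.5,4.5,4.5,4.5,4.5,4.5,4.5,4.5,4.5,4.5,4.5,4.5,4.5,4.5]' --delta_pos '[[0,0,-2],[0,-0.3,-3],[0,-0.3,-3],[0,0,-3],[0,0,-2.6],[0,0,0],[0,0,0],[-2,0,0],[-2.6,-0.1,0],[-2.6,-0.1,0],[-2.6,-0.1,0],[-2.6,-0.1,0],[-2.6,-0.1,0],[-2.6,-0.1,0],[-2.6,-0.1,0],[-2.6,-0.1,0],[-2.6,-0.1,0],[-2.6,-0.1,0],[-2.6,-0.1,0],[-2.6,-0.1,0]]' --angular '[[0,0,0],[0,0,0],[0,0,0],[0,0,0],[0,0,0],[0,0,-0.068],[0,0,-0.068],[0,0,0],[0,0,0],[0,0,0],[0,0,0],[0,0,0],[0,0,0],[0,0,0],[0,0,0],[0,0,0],[0,0,0],[0,0,0],[0,0,0],[0,0,0]]'

```text
clock: 30.75
position: [0.5715, -0.003, 0.1398]
ee_rot: [-2.179, -2.263, 0.001]
force: [-0.1, 1.0, -3.6]
width: 0.598
gripper_force: 45.0
```

Emit:
carry_out --claw '[4.5,4.5,4.5,4.5,4.5,4.5,4.5,4.5,4.5,4.5,4.5,4.5,4.5,4.5,4.5]' --delta_pos '[[-2.6,-0.1,0],[-2.6,-0.1,0],[-2.6,-0.1,0],[-2.6,-0.1,0],[-2.6,-0.1,0],[-2.6,-0.1,0],[-2.6,-0.1,0],[-2.6,-0.1,0],[-2.6,-0.1,0],[-2.6,-0.1,0],[-2,-0.1,0],[-1,-0.1,0],[0,0,0],[0,0,0],[0,0,0]]' --angular '[[0,0,0],[0,0,0],[0,0,0],[0,0,0],[0,0,0],[0,0,0],[0,0,0],[0,0,0],[0,0,0],[0,0,0],[0,0,0],[0,0,0],[0,0,0],[0,0,0],[0,0,0]]'

```text
clock: 32.25
position: [0.5713, -0.29, 0.1402]
ee_rot: [-2.176, -2.265, -0.001]
force: [0.3, 0.2, -3.3]
width: 0.595
gripper_force: 45.0
```

```bash
python3 - <<'E'
from h import *
go((.5704,-.292,.03,1.607),(.5704,-.292,0,1.607))
E
```

```text
t 32.25 pos [ 0.5713 -0.29    0.1402] yaw 1.6109 tilt [0.0002 0.0009] q [ 0.7   0.56 -0.48  1.57  0.28  1.09  0.19] F [ 0.3  0.2 -3.3] w 0.595
turn 0.004 shift [-0.2  -0.1  11.02]
turn -0.0 shift [0. 0. 3.]
```

Emit:
carry_out --claw '[4.5,4.5,4.5,4.5,4.5,4.5,4.5,4.5]' --delta_pos '[[-0.2,-0.1,1.5],[0,0,2.5],[0,0,2.5],[0,0,2.5],[0,0,2],[0,0,1],[0,0,0],[0,0,0]]' --angular '[[0,0,0.004],[0,0,0],[0,0,0],[0,0,0],[0,0,0],[0,0,0],[0,0,0],[0,0,0]]'

```text
clock: 33.05
position: [0.5705, -0.2938, 0.0206]
ee_rot: [2.183, 2.259, 0.001]
force: [0.5, -0.4, -3.7]
width: 0.595
gripper_force: 45.0
```

```bash
python3 - <<'E'
from h import *
from cell import arm
go((.5704,-.292,-.0005,1.607))
p=arm.get_image('wrist');cv2.imwrite('pics/w9.png',p['frame'][:,:,::-1])
E
```

```text
t 33.05 pos [ 0.5705 -0.2938  0.0206] yaw 1.605 tilt [ 0.0006 -0.0001] q [ 0.67  0.68 -0.43  1.68  0.35  0.86  0.13] F [ 0.5 -0.4 -3.7] w 0.595
turn -0.002 shift [0.18 0.   2.11]
```

View pics/w9.png

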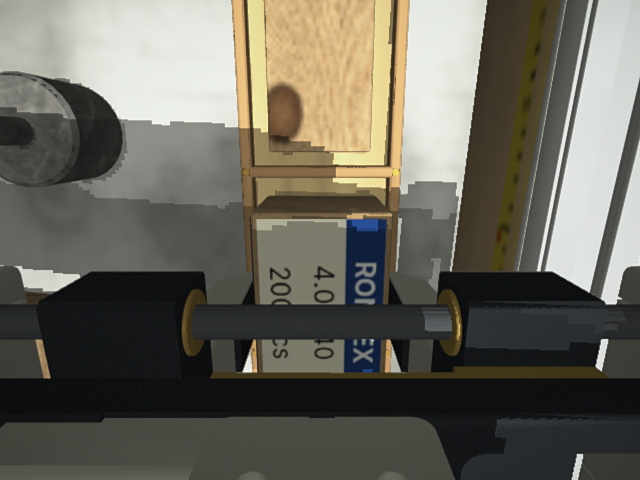

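Pine sits inside the long pocket (walls 245–395), and the carton is centred over the middle one. Lower, release and rise.

Emit:
carry_out --claw '[4.5,4.5,4.5,4.5,4.5,7.5,7.5,7.5,7.5,7.5,7.5,7.5,7.5,7.5,7.5,7.5,7.5]' --delta_pos '[[0.2,0,0.7],[0,0,0.7],[0,0,0.5],[0,0,0.2],[0,0,0],[0,0,0],[0,0,0],[0,0,0],[0,0,0],[0,0,0],[0,0,-1],[0,0,-3],[0,0,-3],[0,0,-3],[0,0,-2],[0,0,0],[0,0,0]]' --angular '[[0,0,0],[0,0,0],[0,0,0],[0,0,0],[0,0,0],[0,0,0],[0,0,0],[0,0,0],[0,0,0],[0,0,0],[0,0,0],[0,0,0],[0,0,0],[0,0,0],[0,0,0],[0,0,0],[0,0,0]]'

```text
clock: 34.8
position: [0.5701, -0.2921, 0.1198]
ee_rot: [2.183, 2.258, 0.0]
force: [-0.9, 0.4, 0.1]
width: 0.816
gripper_force: 0.0
```

```bash
python3 - <<'E'
from h import *
from cell import arm
go((.4357,-.2275,.08,1.607),(.4357,-.2275,-.01,1.607))
p=arm.get_image('wrist')
M['screw_carton'][:,2]+=.004
for l,x in (('screw_carton',(.57,-.294)),('hole_cutter',(.4355,-.2275))):
  r=arm.trace(l,p)
  if r:
    m=r[0]['region'];ys,xs=np.nonzero(m);print(l,r[0]['conf'],m.sum(),xs.min(),xs.max(),ys.min(),ys.max(),fit(l,[(p,m.astype(np.float32))],x,l!="hole_cutter"))
E
```

```text
t 34.8 pos [ 0.5701 -0.2921  0.1198] yaw 1.6047 tilt [ 0.001  -0.0007] q [ 0.7   0.57 -0.47  1.59  0.29  1.04  0.18] F [-0.9  0.4  0.1] w 0.816
turn -0.002 shift [  6.94 -13.2    3.98]
turn -0.0 shift [0. 0. 9.]
screw_carton 0.56 9050 282 361 174 292 (array([ 0.5715, -0.2941,  0.0319]), np.float64(0.967))
hole_cutter 0.91 5251 97 186 98 172 (array([ 0.4368, -0.2269]), np.float64(0.98))
```

Emit:
carry_out --claw '[8,8,8,8,8,8,8,8,8,8,8,8]' --delta_pos '[[1.2,-2.2,0],[1.2,-2.2,0],[1.2,-2.2,0],[1.2,-2.2,0],[1.1,-2.2,0],[1.1,-2.2,0],[0,0,2],[0,0,2],[0,0,2],[0,0,2],[0,0,0],[0,0,0]]' --angular '[[0,0,0],[0,0,0],[0,0,0],[0,0,0],[0,0,0],[0,0,0],[0,0,0],[0,0,0],[0,0,0],[0,0,0],[0,0,0],[0,0,0]]'

```text
clock: 36.15
position: [0.4352, -0.2261, 0.0389]
ee_rot: [-2.182, -2.258, 0.001]
force: [0.5, 0.8, -0.3]
width: 0.872
gripper_force: 0.0
```

```bash
python3 - <<'E'
from h import *
go((.436,-.2275,-.011,1.607))
E
```

```text
t 36.15 pos [ 0.4352 -0.2261  0.0389] yaw 1.6051 tilt [-0.0015  0.0009] q [ 0.73  0.47 -0.48  2.04  0.32  0.71  0.09] F [ 0.5  0.8 -0.3] w 0.872
turn -0.002 shift [-0.14  0.08  4.99]
```

Emit:
carry_out --claw '[8,8,8,8,4,4,4,4,4,4,4,4,4,4,4,4,4]' --delta_pos '[[-0.1,0,2],[0,0,2],[0,0,1],[0,0,0],[0,0,0],[0,0,0],[0,0,0],[0,0,0],[0,0,0],[0,0,0],[0,0,0],[0,0,0],[0,0,-2],[0,0,-3],[0,0,-3],[0,0,-2],[0,0,0]]' --angular '[[0,0,0],[0,0,0],[0,0,0],[0,0,0],[0,0,0],[0,0,0],[0,0,0],[0,0,0],[0,0,0],[0,0,0],[0,0,0],[0,0,0],[0,0,0],[0,0,0],[0,0,0],[0,0,0],[0,0,0]]' --force 25

```text
clock: 37.85
position: [0.4373, -0.2281, 0.0915]
ee_rot: [2.181, 2.256, 0.002]
force: [0.2, 0.9, -2.0]
width: 0.533
gripper_force: 25.0
```

```bash
python3 - <<'E'
from h import *
go((.5736,-.3855,.09,1.607),(.5736,-.3855,.03,1.607),(.5736,-.3855,-.006,1.607))
E
```

```text
t 37.85 pos [ 0.4373 -0.2281  0.0915] yaw 1.6045 tilt [ 0.0039 -0.0021] q [ 0.78  0.4  -0.52  1.98  0.27  0.82  0.14] F [ 0.2  0.9 -2. ] w 0.533
turn -0.002 shift [-16.22  13.05   0.15]
turn -0.0 shift [0. 0. 6.]
turn -0.0 shift [0.  0.  3.6]
```

Emit:
carry_out --claw '[4,4,4,4,4,4,4,4,4,4,4,4,4,4]' --delta_pos '[[-2,1.6,0],[-2,1.6,0],[-2,1.6,0],[-2,1.6,0],[-2,1.6,0],[-2,1.6,0],[-2,1.6,0],[-2.2,1.8,0],[0,0,0],[0,0,2],[0,0,2],[0,0,2],[0,0,0],[0,0,0]]' --angular '[[0,0,0],[0,0,0],[0,0,0],[0,0,0],[0,0,0],[0,0,0],[0,0,0],[0,0,0],[0,0,0],[0,0,0],[0,0,0],[0,0,0],[0,0,0],[0,0,0]]'

```text
clock: 39.25
position: [0.5704, -0.3843, 0.0285]
ee_rot: [-2.182, -2.258, 0.001]
force: [-0.0, 0.3, -0.7]
width: 0.531
gripper_force: 25.0
```

```bash
python3 - <<'E'
from h import *
go((.5736,-.3855,-.006,1.607))
E
```

```text
t 39.25 pos [ 0.5704 -0.3843  0.0285] yaw 1.6051 tilt [-0.0016  0.001 ] q [ 0.77  0.73 -0.42  1.54  0.35  0.95  0.28] F [-0.   0.3 -0.7] w 0.531
turn -0.002 shift [-0.13  0.32  3.45]
```

Emit:
carry_out --claw '[4,4,4,4,4,6.8,6.8,6.8,6.8,6.8,6.8,6.8,6.8,6.8,6.8,6.8,6.8]' --delta_pos '[[-0.1,0.3,1.2],[0,0,1.2],[0,0,0.7],[0,0,0.3],[0,0,0],[0,0,0],[0,0,0],[0,0,0],[0,0,0],[0,0,0],[0,0,-1],[0,0,-3],[0,0,-3],[0,0,-3],[0,0,-3],[0,0,0],[0,0,0]]' --angular '[[0,0,0],[0,0,0],[0,0,0],[0,0,0],[0,0,0],[0,0,0],[0,0,0],[0,0,0],[0,0,0],[0,0,0],[0,0,0],[0,0,0],[0,0,0],[0,0,0],[0,0,0],[0,0,0],[0,0,0]]'

```text
clock: 40.95
position: [0.5746, -0.3861, 0.1265]
ee_rot: [2.182, 2.257, 0.0]
force: [0.1, 0.6, -1.0]
width: 0.742
gripper_force: 0.0
```

```bash
python3 - <<'E'
from h import *
from cell import arm
p=arm.get_image('wrist');cv2.imwrite('pics/w10.png',p['frame'][:,:,::-1])
M['hole_cutter'][:,2]+=.004
r=arm.trace('hole_cutter',p)
if r: m=r[0]['region'];print(r[0]['conf'],fit('hole_cutter',[(p,m.astype(np.float32))],(.5736,-.3855),False))
go((.52,-.1,.14,1.607),(.52,.20,.14,1.78),(.443,.34,.06,1.78))
E
```

```text
0.71 (array([ 0.5757, -0.3851]), np.float64(0.966))
t 41.05 pos [ 0.5735 -0.3857  0.1244] yaw 1.6047 tilt [-0.0013  0.0005] q [ 0.79  0.65 -0.45  1.44  0.3   1.12  0.32] F [-0.1  0.1 -0.7] w 0.74
turn -0.002 shift [28.75 -4.31 -1.56]
turn -0.173 shift [29.35  6.23 -0.  ]
turn -0.0 shift [15.29 -4.62  8.  ]
```

View pics/w10.png

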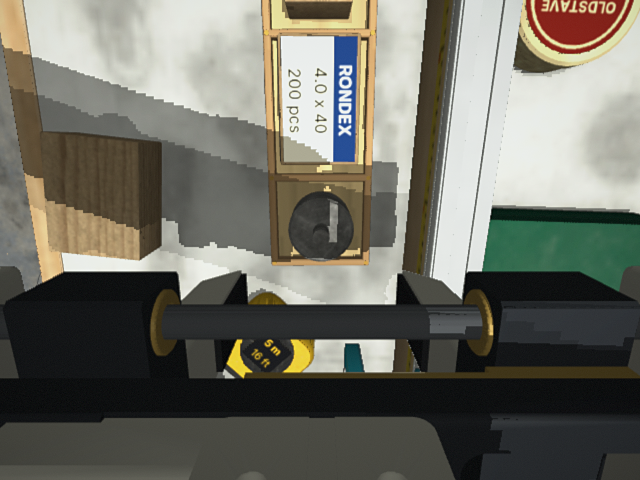

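All three pieces are in the fitting tray: carton (318,100) inside its walls and saw (320,225) in the short pocket. On to the sander.

Emit:
carry_out --claw '[9.18,9.18,9.18,9.18,9.18,9.18,9.18,9.18,9.18,9.18,9.18,9.18,9.18,9.18,9.18,9.18,9.18,9.18,9.18,9.18]' --delta_pos '[[0,0,-0.8],[0,0,-0.8],[2.6,0.06,0],[2.6,0.06,0],[2.6,0.06,0],[2.6,0.06,0],[2.6,0.06,0],[2.6,0.06,0],[2.6,0.06,0],[2.6,0.06,0],[2.6,0.06,0],[2.6,0.06,0],[2.6,0.06,0],[2.6,0.06,0],[2.6,0.06,0],[2.6,0.06,0],[2.6,0.06,0],[2.6,0.06,0],[2.6,0.06,0],[2.6,0.06,0]]' --angular '[[0,0,-0.088],[0,0,-0.088],[0,0,0],[0,0,0],[0,0,0],[0,0,0],[0,0,0],[0,0,0],[0,0,0],[0,0,0],[0,0,0],[0,0,0],[0,0,0],[0,0,0],[0,0,0],[0,0,0],[0,0,0],[0,0,0],[0,0,0],[0,0,0]]'

```text
clock: 43.05
position: [0.4861, 0.0748, 0.1402]
ee_rot: [-1.976, -2.441, 0.002]
force: [0.0, 0.1, 0.5]
width: 1.0
gripper_force: 0.0
```

Emit:
carry_out --claw '[9.18,9.18,9.18,9.18,9.18,9.18,9.18,9.18,9.18]' --delta_pos '[[2.6,0.06,0],[2.6,0.06,0],[2.6,0.06,0],[2.6,0.06,0],[2.6,0.06,0],[2.6,0.06,0],[2.6,0.06,0],[0,0,0],[0,0,0]]' --angular '[[0,0,0],[0,0,0],[0,0,0],[0,0,0],[0,0,0],[0,0,0],[0,0,0],[0,0,0],[0,0,0]]'

```text
clock: 43.95
position: [0.4526, 0.2528, 0.1402]
ee_rot: [-1.974, -2.443, 0.003]
force: [0.2, -0.1, -0.0]
width: 0.997
gripper_force: 0.0
```

```bash
python3 - <<'E'
from h import *
from cell import arm
p=arm.get_image('wrist');cv2.imwrite('pics/w11.png',p['frame'][:,:,::-1])
r=arm.trace('sander',p)
if r:
  m=r[0]['region'];ys,xs=np.nonzero(m);print(r[0]['conf'],xs.min(),xs.max(),ys.min(),ys.max());q=fit('sander',[(p,m.astype(np.float32))],(.443,.34));print(q);x=q[0]
  go((x[0],x[1],.04,1.5708+x[2]),(x[0],x[1],-.013,1.5708+x[2]))
E
```

```text
0.81 287 374 32 181
(array([0.4425, 0.34  , 0.218 ]), np.float64(0.928))
t 44.05 pos [0.4533 0.2516 0.1404] yaw 1.7797 tilt [-0.0011 -0.0013] q [-0.09  0.41 -0.68  1.86  0.31  0.98 -0.7 ] F [ 0.1  0.4 -0.4] w 1.0
turn -0.009 shift [ 8.87  0.86 10.04]
turn -0.0 shift [0.  0.  5.3]
```

View pics/w11.png

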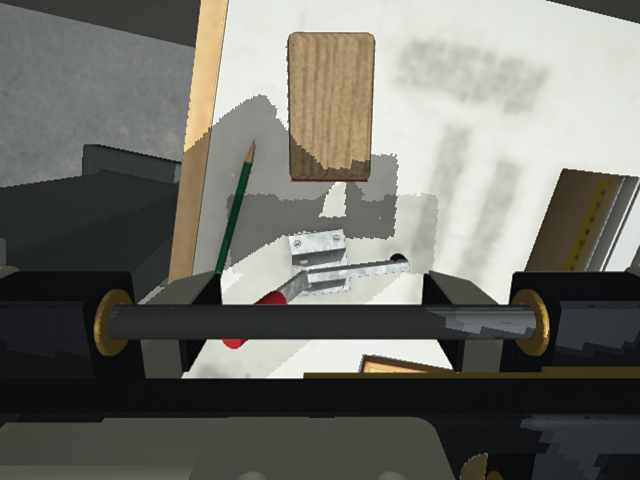

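The sander is at (331,107), rotated square to the tool, with the clamp behind it (rows 230–330). Approach.

Emit:
carry_out --claw '[9.18,9.18,9.18,9.18,9.18,9.18,9.18,9.18,9.18,9.18,9.18,9.18]' --delta_pos '[[2.2,0.2,0],[2.2,0.2,0],[2.2,0.2,0],[2.3,0.3,0],[0,0,0],[0,0,2],[0,0,2],[0,0,2],[0,0,2],[0,0,2],[0,0,0],[0,0,0]]' --angular '[[0,0,-0.009],[0,0,0],[0,0,0],[0,0,0],[0,0,0],[0,0,0],[0,0,0],[0,0,0],[0,0,0],[0,0,0],[0,0,0],[0,0,0]]'

```text
clock: 45.25
position: [0.4434, 0.3405, 0.0412]
ee_rot: [1.967, 2.449, -0.002]
force: [-0.0, 0.8, -0.1]
width: 0.995
gripper_force: 0.0
```

```bash
python3 - <<'E'
from h import *
from cell import arm
p=arm.get_image('wrist')
r=arm.trace('sander',p)
if r:
  m=r[0]['region'].copy();print(r[0]['conf'])
  ys,xs=np.nonzero(m)
  for y in(150,190,230): 
    c=np.nonzero(m[y])[0]; print(y,c.min() if len(c) else 0,c.max() if len(c) else 0)
go((.4425,.34,-.013,1.788))
E
```

```text
0.55
150 0 0
190 260 375
230 261 374
t 45.35 pos [0.4438 0.3418 0.0422] yaw 1.789 tilt [0.0012 0.0007] q [-0.32  0.59 -0.61  1.86  0.45  0.83 -0.94] F [-0.1 -0.2  0.2] w 0.996
turn 0.001 shift [-0.15 -0.16  5.52]
```

Emit:
carry_out --claw '[9.18,9.18,9.18,9.18,5.5,5.5,5.5,5.5,5.5,5.5,5.5,5.5,5.5,5.5,5.5]' --delta_pos '[[-0.15,-0.16,1.5],[0,0,2],[0,0,1.5],[0,0,0.5],[0,0,0],[0,0,0],[0,0,0],[0,0,0],[0,0,0],[0,0,0],[0,0,0],[0,0,0],[0,0,-1.5],[0,0,-1.5],[0,0,0]]' --angular '[[0,0,0],[0,0,0],[0,0,0],[0,0,0],[0,0,0],[0,0,0],[0,0,0],[0,0,0],[0,0,0],[0,0,0],[0,0,0],[0,0,0],[0,0,0],[0,0,0],[0,0,0]]' --force 30

```text
clock: 46.85
position: [0.4429, 0.3413, 0.0188]
ee_rot: [1.965, 2.45, 0.006]
force: [0.5, 0.4, -0.9]
width: 0.717
gripper_force: 30.0
```

```bash
python3 - <<'E'
from h import *
from cell import arm
p=arm.get_image('wrist')
r=arm.trace('sander',p)
if r:
  m=r[0]['region'];ys,xs=np.nonzero(m);print(r[0]['conf'],xs.min(),xs.max(),ys.min(),ys.max())
go((.4425,.34,.145,1.788),(.5729,.0561,.145,1.594),(.5729,.0561,-.008,1.594))
E
```

```text
0.6 242 403 159 372
t 46.95 pos [0.4423 0.3402 0.0169] yaw 1.7894 tilt [0.0013 0.0008] q [-0.33  0.62 -0.59  1.89  0.48  0.78 -0.97] F [ 0.6 -0.2 -0.8] w 0.715
turn 0.001 shift [ -0.02   0.02 -12.81]
turn 0.194 shift [-28.68  12.38  -0.  ]
turn -0.0 shift [ 0.   0.  15.3]
```

Emit:
carry_out --claw '[5.5,5.5,5.5,5.5,5.5,5.5,5.5,5.5,5.5,5.5,5.5,5.5,5.5,5.5,5.5,5.5,5.5,5.5,5.5,5.5]' --delta_pos '[[0,0,-2],[0,0,-2.5],[0,0,-2.8],[0,0,-2.8],[0,0,-2.7],[0,0,0],[0,0,0],[-2,1,0],[-2.4,1,0],[-2.4,1,0],[-2.4,1,0],[-2.4,1,0],[-2.4,1,0],[-2.4,1,0],[-2.4,1,0],[-2.4,1,0],[-2.4,1,0],[-2.4,1.2,0],[-2.7,1.2,0],[0,0,0]]' --angular '[[0,0,0],[0,0,0],[0,0,0],[0,0,0],[0,0,0],[0,0,0.097],[0,0,0.097],[0,0,0],[0,0,0],[0,0,0],[0,0,0],[0,0,0],[0,0,0],[0,0,0],[0,0,0],[0,0,0],[0,0,0],[0,0,0],[0,0,0],[0,0,0]]'

```text
clock: 48.95
position: [0.5742, 0.0506, 0.1431]
ee_rot: [2.2, 2.241, -0.004]
force: [0.3, -0.3, -0.7]
width: 0.711
gripper_force: 30.0
```

Emit:
carry_out --claw '[5.5,5.5,5.5,5.5,5.5,5.5,5.5]' --delta_pos '[[0,0,2],[0,0,2.5],[0,0,2.5],[0,0,2.5],[0,0,2],[0,0,0],[0,0,0]]' --angular '[[0,0,0],[0,0,0],[0,0,0],[0,0,0],[0,0,0],[0,0,0],[0,0,0]]'

```text
clock: 49.65
position: [0.5725, 0.0566, 0.0291]
ee_rot: [-2.193, -2.249, 0.001]
force: [-0.8, -0.6, -0.4]
width: 0.715
gripper_force: 30.0
```

```bash
python3 - <<'E'
from h import *
from cell import arm
p=arm.get_image('wrist');cv2.imwrite('pics/w12.png',p['frame'][:,:,::-1])
go((.5729,.0561,-.008,1.594))
E
```

```text
t 49.7 pos [0.5732 0.0567 0.0299] yaw 1.5961 tilt [0.0007 0.0003] q [ 0.17  0.6  -0.52  1.84  0.4   0.81 -0.52] F [-0.3  0.  -0.6] w 0.716
turn 0.002 shift [-0.05 -0.04  3.79]
```

View pics/w12.png

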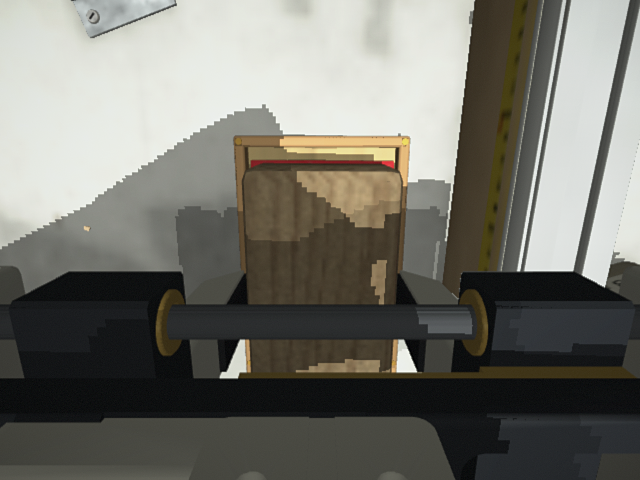

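The sander is square over the large pocket (walls 237–410, sander 245–403). That was the last view in my budget, so from here I'll check numerically. Lower, release and rise.

Emit:
carry_out --claw '[5.5,5.5,5.5,5.5,5.5,8.6,8.6,8.6,8.6,8.6,8.6,8.6,8.6,8.6,8.6,8.6,8.6]' --delta_pos '[[0,0,1.4],[0,0,1.4],[0,0,0.7],[0,0,0.3],[0,0,0],[0,0,0],[0,0,0],[0,0,0],[0,0,0],[0,0,0],[0,0,-1],[0,0,-3],[0,0,-3],[0,0,-3],[0,0,-3],[0,0,0],[0,0,0]]' --angular '[[0,0,0],[0,0,0],[0,0,0],[0,0,0],[0,0,0],[0,0,0],[0,0,0],[0,0,0],[0,0,0],[0,0,0],[0,0,0],[0,0,0],[0,0,0],[0,0,0],[0,0,0],[0,0,0],[0,0,0]]'

```text
clock: 51.4
position: [0.5733, 0.0562, 0.1223]
ee_rot: [2.193, 2.248, 0.002]
force: [0.4, -0.2, -0.6]
width: 0.938
gripper_force: 0.0
```

```bash
python3 - <<'E'
from h import *
from cell import arm
p=arm.get_image('wrist')
M['sander'][:,2]+=.004
for l,x in(('sander',(.573,.056)),):
  r=arm.trace(l,p)
  if r: m=r[0]['region'];print(l,r[0]['conf'],fit(l,[(p,m.astype(np.float32))],x))
go((.50,-.16,.14,1.594),(.431,-.1,.14,1.594))
E
```

```text
sander 0.58 (array([0.5739, 0.0583, 0.02  ]), np.float64(0.914))
t 51.5 pos [0.5722 0.0559 0.1206] yaw 1.5957 tilt [-0.0011 -0.0004] q [ 0.21  0.49 -0.57  1.75  0.31  0.99 -0.45] F [ 0.3  0.4 -0. ] w 0.938
turn 0.002 shift [-21.42  -7.72  -1.94]
turn -0.0 shift [ 6.16 -6.76 -0.  ]
```

Emit:
carry_out --claw '[9.18,9.18,9.18,9.18,9.18,9.18,9.18,9.18,9.18,9.18,9.18,9.18,9.18]' --delta_pos '[[0,0,-2],[-2.2,-1.48,0],[-2.2,-1.48,0],[-2.2,-1.48,0],[-2.2,-1.48,0],[-2.2,-1.48,0],[-2.2,-1.48,0],[-2.2,-1.48,0],[-2.2,-1.48,0],[-2.2,-1.48,0],[-2.2,-1.48,0],[0,0,0],[0,0,0]]' --angular '[[0,0,0],[0,0,0],[0,0,0],[0,0,0],[0,0,0],[0,0,0],[0,0,0],[0,0,0],[0,0,0],[0,0,0],[0,0,0],[0,0,0],[0,0,0]]'

```text
clock: 52.8
position: [0.4297, -0.1675, 0.1404]
ee_rot: [-2.194, -2.246, 0.001]
force: [0.5, 0.5, -0.3]
width: 0.997
gripper_force: 0.0
```

```bash
python3 - <<'E'
from h import *
from cell import arm
p=arm.get_image('wrist')
r=arm.trace('jar',p)
m=r[0]['region'];ys,xs=np.nonzero(m);print(r[0]['conf'],xs.min(),xs.max(),ys.min(),ys.max());q=fit('jar',[(p,m.astype(np.float32))],(.431,-.1),False);print(q);x=q[0]
go((x[0],x[1],.14,1.594),(x[0],x[1],.003,1.594))
E
```

```text
0.68 273 375 85 191
(array([ 0.4314, -0.1003]), np.float64(0.971))
t 52.9 pos [ 0.4306 -0.1665  0.1407] yaw 1.5968 tilt [-0.0004  0.0008] q [ 0.72  0.29 -0.57  1.99  0.19  0.91  0.08] F [ 0.2 -0.3 -0.2] w 1.0
turn 0.003 shift [6.61 0.23 0.07]
turn -0.0 shift [ 0.   0.  13.7]
```

Emit:
carry_out --claw '[9.18,9.18,9.18,9.18,9.18,9.18,9.18,9.18]' --delta_pos '[[1.6,0.05,0],[1.7,0.05,0],[1.7,0.05,0],[1.6,0.05,0],[0,0,1.5],[0,0,1.5],[0,0,0],[0,0,0]]' --angular '[[0,0,0],[0,0,0],[0,0,0],[0,0,0],[0,0,0],[0,0,0],[0,0,0],[0,0,0]]'

```text
clock: 53.7
position: [0.4309, -0.1005, 0.1112]
ee_rot: [-2.191, -2.25, -0.0]
force: [-0.2, -0.0, 0.5]
width: 1.001
gripper_force: 0.0
```

```bash
python3 - <<'E'
from h import *
go((.4312,-.1002,.005,1.594))
E
```

```text
t 53.7 pos [ 0.4309 -0.1005  0.1112] yaw 1.5973 tilt [-0.0006  0.0006] q [ 0.6   0.3  -0.59  2.07  0.23  0.83 -0.1 ] F [-0.2 -0.   0.5] w 1.001
turn 0.003 shift [ 0.03  0.03 10.62]
```

Emit:
carry_out --claw '[9.18,9.18,9.18,9.18,9.18,9.18,9.18,9.18,5.5,5.5,5.5,5.5,5.5,5.5,5.5,5.5,5.5,5.5,5.5,5.5]' --delta_pos '[[0,0,1.8],[0,0,1.8],[0,0,1.8],[0,0,1.8],[0,0,1.8],[0,0,1],[0,0,0.6],[0,0,0],[0,0,0],[0,0,0],[0,0,0],[0,0,0],[0,0,0],[0,0,0],[0,0,0],[0,0,0],[0,0,-0.7],[0,0,-0.7],[0,0,0],[0,0,0]]' --angular '[[0,0,0],[0,0,0],[0,0,0],[0,0,0],[0,0,0],[0,0,0],[0,0,0],[0,0,0],[0,0,0],[0,0,0],[0,0,0],[0,0,0],[0,0,0],[0,0,0],[0,0,0],[0,0,0],[0,0,0],[0,0,0],[0,0,0],[0,0,0]]' --force 25

```text
clock: 55.7
position: [0.431, -0.1015, 0.0194]
ee_rot: [2.193, 2.248, 0.001]
force: [-0.7, 0.6, -2.1]
width: 0.713
gripper_force: 25.0
```

```bash
python3 - <<'E'
from h import *
go((.431,-.1,.07,1.594),(.5754,-.0549,.07,1.594),(.5754,-.0549,.01,1.594))
E
```

```text
t 55.7 pos [ 0.431  -0.1015  0.0194] yaw 1.5955 tilt [ 0.0007 -0.0002] q [ 0.51  0.45 -0.51  2.16  0.38  0.61 -0.24] F [-0.7  0.6 -2.1] w 0.713
turn 0.001 shift [ 0.15  0.01 -5.06]
turn -0.0 shift [ 4.17 14.54 -0.  ]
turn -0.0 shift [0. 0. 6.]
```

Emit:
carry_out --claw '[5.5,5.5,5.5,5.5,5.5,5.5,5.5,5.5,5.5,5.5,5.5,5.5,5.5,5.5,5.5,5.5,5.5,5.5,5.5,5.5]' --delta_pos '[[0,0,-0.8],[0,0,-1.5],[0,0,-1.5],[0,0,-1.2],[0.2,0.6,0],[0.4,1.2,0],[0.4,1.4,0],[0.4,1.4,0],[0.4,1.4,0],[0.4,1.4,0],[0.4,1.4,0],[0.4,1.4,0],[0.4,1.4,0],[0.4,1.4,0],[0.3,0.9,0],[0.1,0.6,0],[0,0,0],[0,0,0],[0,0,0],[0,0,0]]' --angular '[[0,0,0],[0,0,0],[0,0,0],[0,0,0],[0,0,0],[0,0,0],[0,0,0],[0,0,0],[0,0,0],[0,0,0],[0,0,0],[0,0,0],[0,0,0],[0,0,0],[0,0,0],[0,0,0],[0,0,0],[0,0,0],[0,0,0],[0,0,0]]'

```text
clock: 57.7
position: [0.5742, -0.0562, 0.0692]
ee_rot: [2.194, 2.249, -0.001]
force: [0.8, -0.1, -1.9]
width: 0.713
gripper_force: 25.0
```

```bash
python3 - <<'E'
from h import *
go((.5754,-.0549,.01,1.594))
E
```

```text
t 57.7 pos [ 0.5742 -0.0562  0.0692] yaw 1.5954 tilt [-0.0002 -0.0004] q [ 0.37  0.55 -0.52  1.8   0.34  0.88 -0.28] F [ 0.8 -0.1 -1.9] w 0.713
turn 0.001 shift [0.13 0.12 5.92]
```

Emit:
carry_out --claw '[5.5,5.5,5.5,5.5,5.5,5.5,5.5,8.6,8.6,8.6,8.6,8.6,8.6,8.6,8.6,8.6,8.6,8.6,8.6,8.6]' --delta_pos '[[0.13,0.12,1],[0,0,1.5],[0,0,1.5],[0,0,1],[0,0,0.6],[0,0,0.3],[0,0,0],[0,0,0],[0,0,0],[0,0,0],[0,0,0],[0,0,0],[0,0,-1],[0,0,-2],[0,0,-2.5],[0,0,-2.5],[0,0,-2.5],[0,0,-1],[0,0,0],[0,0,0]]' --angular '[[0,0,0],[0,0,0],[0,0,0],[0,0,0],[0,0,0],[0,0,0],[0,0,0],[0,0,0],[0,0,0],[0,0,0],[0,0,0],[0,0,0],[0,0,0],[0,0,0],[0,0,0],[0,0,0],[0,0,0],[0,0,0],[0,0,0],[0,0,0]]'

```text
clock: 59.7
position: [0.5754, -0.0547, 0.1245]
ee_rot: [-2.193, -2.249, 0.001]
force: [-0.6, 0.2, -0.1]
width: 0.935
gripper_force: 0.0
```

Emit:
carry_out --claw '[8.6,8.6,8.6,8.6,8.6,8.6,8.6,8.6,8.6,8.6,8.6]' --delta_pos '[[0,0,-1],[-0.5,-2,-1],[-0.5,-2,-1],[-0.5,-2,-2],[-0.5,-2,-2],[-0.5,-2,-2],[-0.5,-2,-2],[-0.5,-2,-2],[-0.5,-2,-2],[0,0,0],[0,0,0]]' --angular '[[0,0,0],[0,0,0],[0,0,0],[0,0,0],[0,0,0],[0,0,0],[0,0,0],[0,0,0],[0,0,0],[0,0,0],[0,0,0]]'

```text
clock: 60.8
position: [0.4169, -0.0986, 0.2751]
ee_rot: [2.194, 2.248, -0.0]
force: [0.1, 0.3, 0.6]
width: 0.936
gripper_force: 0.0
```

```bash
python3 - <<'E'
from h import *
from cell import arm
go()
p=arm.get_image('wrist');b=arm.get_image('scene');c=arm.get_image('side')
for l,x,dz in(('jar',(.575,-.055),.004),('sander',(.573,.056),.004),('pine_block',(.566,-.182),.004),('screw_carton',(.571,-.294),.004),('hole_cutter',(.5745,-.385),.004),('oak_block',(.4,-.368),0)):
  M[l][:,2]+=dz; v=[]
  for n,q in(('w',p),('scene',b),('side',c)):
    r=arm.trace(l,q)
    if r:
      m=r[0]['region'];ys,xs=np.nonzero(m)
      if m.sum()>200 and xs.min()>1 and xs.max()<638 and ys.min()>1: print(l,n,round(r[0]['conf'],2),m.sum(),*fit(l,[(q,m.astype(np.float32))],x,l not in('jar','hole_cutter')))
E
```

```text
t 60.8 pos [ 0.4169 -0.0986  0.2751] yaw 1.595 tilt [ 0.0005 -0.0005] q [ 0.67  0.09 -0.6   1.85  0.06  1.21  0.08] F [0.1 0.3 0.6] w 0.936
jar w 0.62 4969 [ 0.5766 -0.0526] 0.962
jar scene 0.62 870 [ 0.5773 -0.0543] 0.96
jar side 0.55 917 [ 0.5783 -0.0517] 0.852
sander scene 0.67 505 [ 0.569   0.0599 -0.3023] 0.781
sander side 0.49 245 [ 0.5398  0.068  -0.1694] 0.388
pine_block w 0.81 2355 [ 0.5672 -0.1807  0.0287] 0.593
pine_block scene 0.96 604 [ 0.5628 -0.1811 -0.1279] 0.808
pine_block side 0.82 485 [ 0.5693 -0.1617 -0.1014] 0.655
screw_carton w 0.75 1009 [ 0.5615 -0.3215  0.5326] 0.295
screw_carton scene 0.81 900 [ 0.5705 -0.2962 -0.0564] 0.91
screw_carton side 0.59 947 [ 0.5701 -0.2919  0.0007] 0.815
hole_cutter scene 0.73 465 [ 0.5725 -0.389 ] 0.903
hole_cutter side 0.66 627 [ 0.5743 -0.387 ] 0.879
oak_block w 0.76 1034 [ 0.4012 -0.3604 -0.1513] 0.256
oak_block scene 0.42 684 [ 0.4   -0.368 -0.4  ] 0.0
oak_block side 0.85 1477 [ 0.4038 -0.3687 -0.0671] 0.961
```

```bash
python3 -c "
from cell import arm
print(arm.sign_off())"
```

```text
the job is handed in; nothing more can be done
None
```

I placed all five items in their assigned pockets in the order asked and handed the job in at about 62 s. The final camera checks agree, but the sander was last measured right after its release. I viewed 15 pictures, one over the limit of 14.

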